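# Set the milk sample warmer for the next batch

### The arm

A 7-joint arm with a two-finger parallel gripper is mounted at the origin on the work surface. World frame = base frame: x ahead of the robot, y to its left, z up, the work surface at z = 0. Lengths are in m, angles in degrees, forces in N, time in s.
With the tool pointing down it reaches from about 0.4 to 0.85 m from the base axis. Payload 4.4 kg.
Tool frame: the origin (TCP) lies between the finger pads; the fingertips stand arm.tips_ahead ahead of it and the grasp point (between the pads) lies 5 mm behind it (arm.tips_ahead is the distance from the TCP to the fingertips, in m); y points along the fingers, x is the direction in which the jaws open and shut, and the axes are right-handed (so a half turn about y gives the same grasp; the last joint's range is limited). The gripper opens to 94 mm and grips with 3 to 60 N. Pads are 16 mm wide; open, the fingers measure 119 mm over their backs; the gripper's body (75 mm by 177 mm) begins 78 mm behind the grasp point.
Start: joints at [61.547, 36.005, 2.206, 86.941, -1.547, 57.084, -1.146], TCP at [0.271, -0.591, 0.219] pointing down, gripper open.
Joint ranges: [-175.42, 175.42], [-21.48, 121.26], [-71.46, 75.88], [10.55, 141.38], [-63.04, 243.04], [13.31, 113.54], [-168.57, 168.57]. Speed limits (degrees/s): [147.25, 147.25, 180, 180, 180, 180, 180].

### API

Orientations are given as [roll, pitch, yaw] about the fixed x, y, z axes, in that order (R = Rz(yaw) Ry(pitch) Rx(roll)).
In Python, from bench import arm gives the robot as it stands.
- The arm moves only by the tool apply_moves, never from a script. Its argument "motion" is a list of rows, each a list of 7 numbers: the shift along the tool's x, y, z in m, then the turn, a rotation vector about the tool's x, y, z in rad, then the finger opening in m, from 0 to 0.094. A call has 1 to 8 rows; each row shifts and turns the commanded pose from where the row before left it, along the tool's axes as they then stand; what a row does not reach is not made up. A row lasts 1/12 s, in which the tool goes at most 41.7 mm and 7.16 degrees, less where a joint would pass 70% of its speed; a pose out of reach is approached as far as the arm can. A call is refused whole if a number of a shift passes 0.0417 or a number of a turn 0.125, either way. A call with a gripper value outside its range is refused whole. The fingers move at their own pace and stop on an object; "squeeze" is the grip in N (left out, the last holds). Time passes only in rows, so rows that do not move let the fingers close. It gives the time, the measured TCP pose, the force and the opening at its end, in the units of the state.
- arm.read_state(): the state, without advancing time (a new reading comes with each control period).
- arm.capture(name): name is "side" or "top"; returns a dict with "image" (480x640x3 uint8, red, green, blue), "fx", "fy", "cx", "cy" (pixels), "extrinsics" (4x4, takes a point from world to camera coordinates). Camera axes: x right, y up, looking along -z (the intrinsics and any distortion apply to the point x, -y, -z); pixel columns grow to the right and rows downward; lengths in m; the calibration is good to about 2 mm. A picture is of the moment at which its call begins. There is no depth.
- arm.job_done(): hands the job in, once; it reports no verdict.
The state is a dict: "t": time; "joints": joint angles; "qd": joint speeds; "effort": joint torques, N m; "position": TCP position; "tcp_rot": TCP orientation; "force": force on the tool from outside, world axes, zero at the start; "wrist_torque": the same for the moment, N m; "gripper_width": finger opening in m.
Only numpy, scipy, OpenCV 4.12 (cv2) and the standard library are available. Lean on these libraries where they do the work, as an engineer would, in place of code of your own. Each camera call takes 0.05 s, during which the arm holds its last target. There are 200 camera calls.

### The job

Get the sample warmer ready for the next batch of milk: take the stem thermometer out of the tube rack, lower it (do not drop it) fully home into the thermometer well of the warmer's heating block, and turn the thermostat dial back to 40. Leave the timer dial, the sample tubes and everything else on the bench where they are.

Things in the scene. Friction and masses are not known exactly. Their poses are not given: they have to be found in the camera images.
- warmer: sample warmer, fixed white box 260 deep (x) x 200 wide (y) x 100 mm high; origin at the centre of its underside, x to its back, z up. Front (x -130 to -20): control face sloping 20 degrees, 55 mm high at the front edge, 95 at its rear. Rear (x 0 to 120, y -85 to 85): aluminium heating block, top at z 100, with four 18 mm tube holes (x 30 and 90, y -50 and 50) and the thermometer well
- well (a point): centre of the mouth of the thermometer well: the small hole in the midst of the four tube holes, on the block's top (warmer x 60, y 0, z 100 mm). Round, 11 mm wide, 1.5 mm chamfer, 80 mm deep, vertical; axes as the warmer's. Three capped tubes stand 45 mm proud of the block beside it (warmer x 30, y 50; x 90, y -50; x 30, y -50; caps 19 mm)
- dial (a point): centre of the thermostat dial (the larger knob), on the sloping face (warmer x -75, y 42, z 75 mm). z: turning axis, square to the face (leans 20 degrees to the warmer's front); x: up the slope (12 o'clock); y: 9 o'clock. Black disc 64 mm across, top 8 mm off the face, with an upright grip bar across it, 58 long x 14 thick, top 37 mm off the face; a white line on one half of the bar is the pointer
- thermostat (a joint): dial angle, rad, 0 to 4.712, stops at both ends, grows clockwise from above; stays where left (0.06 N m to turn, no detents). Unnumbered scale: 7 long marks = 20, 30, .. 80 degrees, 0.785 apart, short ones half way. 20: joint 0, pointer at 7:30 o'clock; 40: third long mark, 10:30, joint 1.571. Pointer direction is 2.356 - joint, from dial's x towards its y. Starts above 50 (2.75 to 4.55)
- timer_mark (a point): rim of the timer dial, the smaller plain round black knob (37 mm across, 22 mm high) on the right of the sloping face (94 mm from the thermostat dial, towards the warmer's -y); must not be turned
- rack: grey tube rack, fixed, 220 long (x) x 70 wide (y) x 105 mm high, origin at the centre of its underside; stands left or right of the warmer. Top plate 22 mm thick with four 18 mm holes at x -82.5, -27.5, 27.5, 82.5, y 0. One, any of them, holds the thermometer, the others sample tubes that stand 30 mm above the plate
- thermometer: stem thermometer, 126 mm, 90 g, upright in the rack. Origin at the stem tip, z up. Steel stem 7 mm thick, z 0 to 70 (tip tapered over 4 mm); round hub 16 mm, z 70 to 90, too big for the well: fully home, the hub rests on the block. Flat-sided black head z 90 to 126, 70 long (x) x 22 thick (y). In the rack the hub is in the hole, the head lies on the plate, lengthwise along the rack within 0.15 rad
- stem_tip (a point): tip of the thermometer's stem (same point as the thermometer's origin)
- reagent_bottle: tall amber bottle, 72 mm across, 190 mm high, origin at the centre of its underside; stands on the other side of the warmer from the rack; leave alone
- milk_jar0: white lidded sample jar, 54 mm across, 100 mm high, origin under its centre, stands close in front of the warmer; leave alone
- milk_jar1: the same kind of jar, close behind the warmer; leave alone
- dish: white dish, 90 mm across, 18 mm high, behind the warmer to the right; leave alone
- mouse: black computer mouse, 110 x 62 x 36 mm, beside the laptop; leave alone
- pen: pen, 140 mm long, 10 mm thick, lying in front of the warmer; leave alone
- rack_tube0: sample tube, capped, 16 mm thick, 125 mm long, origin at its foot; stands in the rack; leave alone
- rack_tube1: sample tube, capped, 16 mm thick, 125 mm long, origin at its foot; stands in the rack; leave alone
- rack_tube2: sample tube, capped, 16 mm thick, 125 mm long, origin at its foot; stands in the rack; leave alone
- block_tube0: sample tube, capped, 16 mm thick, 125 mm long, origin at its foot; stands in the heating block; leave alone
- block_tube1: sample tube, capped, 16 mm thick, 125 mm long, origin at its foot; stands in the heating block; leave alone
- block_tube2: sample tube, capped, 16 mm thick, 125 mm long, origin at its foot; stands in the heating block; leave alone
Mind the look-alikes: they are no part of the job. Leave any blue look-alike of the thermometer alone.

How it is judged:
By the outcome, as a careful person would: the job done as asked, in the order asked, and still so for the second after the job is handed in, with the robot touching nothing.
It also fails if it takes over 72 s, if anything falls off the work surface, if the arm or the gripper's body presses on something with over 40 N, if the wrist force passes 120 N, or if a joint passes its speed limit or range.

## Working session

There is one attempt and no reset: what is moved stays moved. The work goes in short steps, Python scripts to look and compute and a tool call to move; the robot and the scene stay as the last step left them, time stands still between calls to the robot, and variables do not carry over. Pictures are saved under pics/ and viewed, about 8 in all and at most 12, crops included, and the job is handed in when it is done.

Besides the shell and the picture viewer there is one more tool, called after "Emit:" by a JSON object that holds its "api" and its "payload", one argument or row to a line. apply_moves: Moves the arm, as the interface text tells. Its arguments: {"type":"object","properties":{"motion":{"type":"array","items":{"type":"array","items":{"type":"number"}}},"squeeze":{"type":"number"}},"required":["motion"]}

```bash
ls; mkdir -p pics
python3 - <<'E'
from bench import arm
import cv2,numpy as np
print(arm.read_state(), arm.tips_ahead)
for n in("top","side"):
    c=arm.capture(n); cv2.imwrite(f"pics/{n}0.png",c["image"][:,:,::-1])
    print(n,c["fx"],c["fy"],c["cx"],c["cy"],np.round(c["extrinsics"],4).tolist(),[k for k in c])
E
```

```text
pics
{'t': 0.0, 'joints': array([61.54614512, 36.05711275,  2.20351955, 86.99651579, -1.54544589,
       57.08279343, -1.14625061]), 'qd': array([ 0.00879639,  0.03888268,  0.04011778,  0.05332293, -0.04421323,
        0.11304713,  0.02389641]), 'effort': array([-1.41284716e-03, -5.49747241e+01,  1.14319749e+00, -1.86642784e+01,
       -5.22055419e-02,  2.37918226e-02,  2.45620486e-04]), 'position': array([ 0.27118791, -0.59001881,  0.21857193]), 'tcp_rot': array([-90.00317661,   0.10667378, -65.31649196]), 'force': array([ 0.40676973, -0.3317296 , -0.3180856 ]), 'wrist_torque': array([-0.01412997, -0.01481703, -0.03427914]), 'gripper_width': 0.09409615715043805} 0.014
top 455.51624836731867 455.51624836731867 319.56240092666945 236.2172031518053 [[0.0055, -0.9997, -0.0221, -0.0166], [0.9946, 0.0032, 0.1038, -0.5527], [-0.1037, -0.0225, 0.9944, -1.0948], [0.0, 0.0, 0.0, 1.0]] ['image', 'fx', 'fy', 'cx', 'cy', 'extrinsics']
side 443.3369944127116 443.3369944127116 320.79092036984974 240.00361944039406 [[-0.9967, -0.0798, -0.0149, 0.5129], [0.0388, -0.6293, 0.7762, -0.1102], [-0.0713, 0.7731, 0.6303, -1.1189], [0.0, 0.0, 0.0, 1.0]] ['image', 'fx', 'fy', 'cx', 'cy', 'extrinsics']
```

View pics/top0.png

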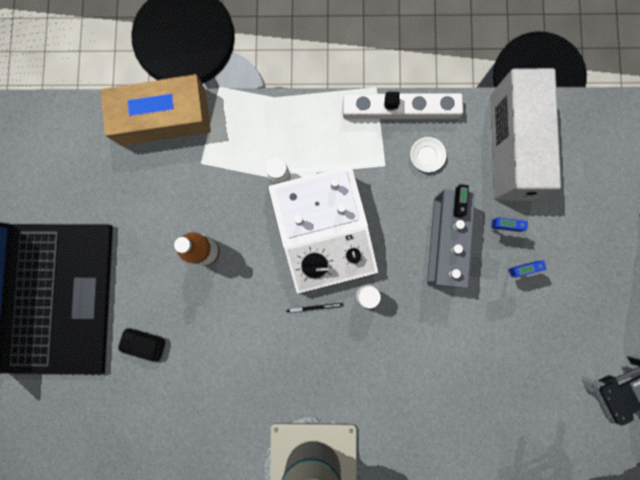

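View pics/side0.png

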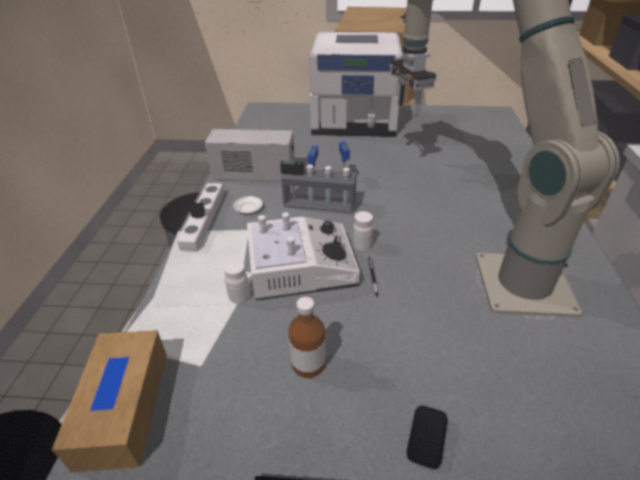

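```bash
cat > h.py <<'E'
import cv2,numpy as np
from bench import arm
def cap(n):
    c=arm.capture(n); return c
def proj(c,P):
    p=c["extrinsics"]@np.r_[P,1]; return np.array([c["cx"]+c["fx"]*p[0]/-p[2], c["cy"]-c["fy"]*p[1]/-p[2]])
def ray(c,uv):
    E=c["extrinsics"];R=E[:3,:3]
    d=R.T@np.array([(uv[0]-c["cx"])/c["fx"],-(uv[1]-c["cy"])/c["fy"],-1]); return -R.T@E[:3,3],d
def plane(c,uv,z):
    o,d=ray(c,uv); return o+d*(z-o[2])/d[2]
def two(c1,u1,c2,u2):
    (a,d),(b,e)=ray(c1,u1),ray(c2,u2)
    s=np.linalg.lstsq(np.c_[d,-e],b-a,rcond=None)[0]; p,q=a+s[0]*d,b+s[1]*e
    return (p+q)/2,np.linalg.norm(p-q)
def crop(c,x0,x1,y0,y1,k): return cv2.resize(c["image"][y0:y1,x0:x1,::-1],None,fx=k,fy=k,interpolation=cv2.INTER_CUBIC)
def pixw(im,uv0,r,thr,dark=False):
    pass
E
python3 - <<'E'
from h import *
c=cap("top"); a=crop(c,260,385,160,300,4); b=crop(c,420,485,175,300,4)
o=np.zeros((560,800,3),np.uint8); o[:,:500]=a; o[:500,520:780]=b; cv2.imwrite("pics/crop1.png",o)
c=cap("side"); a=crop(c,235,365,205,305,5)
b=crop(c,270,370,135,215,3)
o=np.zeros((500,650,3),np.uint8); o[:a.shape[0]]=a;  cv2.imwrite("pics/crop2.png",o)
cv2.imwrite("pics/crop3.png",crop(c,270,370,135,215,7))
E
```

```text
(no output)
```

View pics/crop1.png

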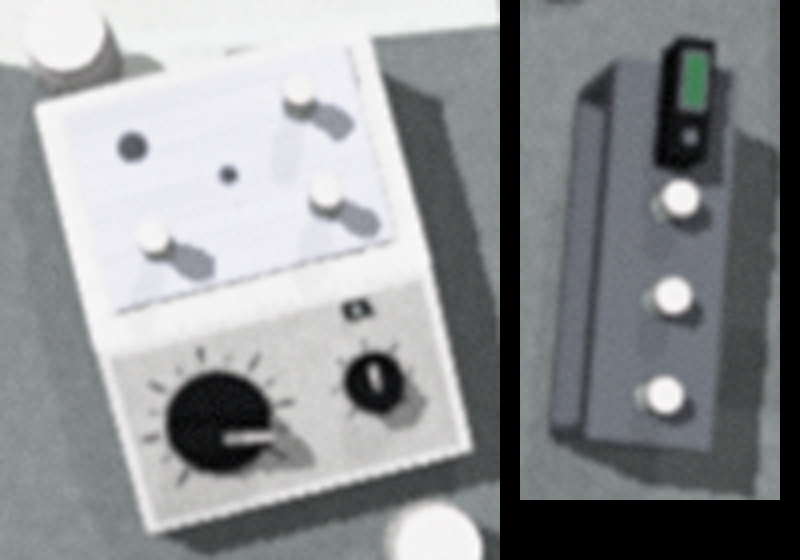

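View pics/crop2.png

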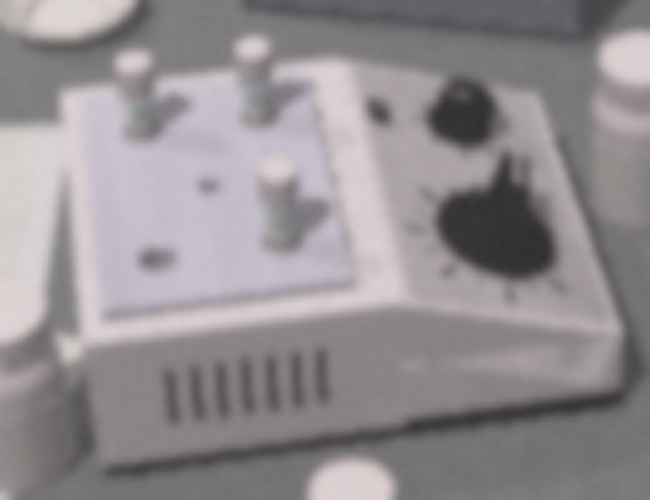

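```bash
cat >> h.py <<'E'
def cent(c,box,thr,dark=True):
    x0,x1,y0,y1=box; g=cv2.cvtColor(c["image"],cv2.COLOR_RGB2GRAY)[y0:y1,x0:x1].astype(float)
    w=np.clip(thr-g,0,None) if dark else np.clip(g-thr,0,None)
    yy,xx=np.mgrid[y0:y1,x0:x1]; return np.array([(w*xx).sum(),(w*yy).sum()])/w.sum(), int((w>0).sum())
E
python3 - <<'E'
from h import *
t,s=cap("top"),cap("side")
np.set_printoptions(precision=4,suppress=True)
w,n=cent(t,(312,322,198,209),180); ws,ns=cent(s,(272,282,238,246),150)
h,m=cent(t,(287,299,190,203),180); hs,ms=cent(s,(261,272,251,261),150)
print(w,n,ws,ns,h,m,hs,ms)
print("well top/2view",plane(t,w,.1),two(t,w,s,ws),plane(s,ws,.1)); print("hole",plane(t,h,.1),plane(s,hs,.1))
u=lambda x,y:((x+.5)/4-.5+260,(y+.5)/4-.5+160)
for p in((155,236),(300,90),(327,190)): print("cap",plane(t,u(*p),.145))
P=plane(t,w,.1)
for p in((40,103),(373,35)): print("rear corner",plane(t,u(*p),.1))
R=[]
for cx,cy in((680,198),(673,296),(664,396)):
    x,y=(cx-520)/4+420,cy/4+175; x,y=int(x),int(y)
    q,n=cent(t,(x-4,x+6,y-5,y+6),170,False); R.append(plane(t,q,.135)); print("rk",q,n,R[-1])
R=np.array(R); k=np.polyfit([27.5,-27.5,-82.5],R,1); print("slot4",k[0]*82.5+k[1],"yaw",np.degrees(np.arctan2(k[0,1],k[0,0])),"spacing",np.linalg.norm(k[0][:2])*55)
v=lambda x,y:((x-520+.5)/4-.5+420,(y+.5)/4-.5+175)
for nm,p in(("disp",(693.5,81)),("btn",(690,135)),("end1",(697,39)),("end2",(684,167))): print(nm,plane(t,v(*p),.141))
E
```

```text
[316.6732 203.3018] 15 [276.1429 242.    ] 2 [292.7828 196.3359] 48 [265.2977 256.3846] 19
well top/2view [ 0.6223 -0.0087  0.1   ] (array([ 0.6243, -0.0085,  0.0972]), np.float64(0.0030929751377395433)) [ 0.6251 -0.0053  0.1   ]
hole [0.6386 0.0472 0.1   ] [0.6426 0.0502 0.1   ]
cap [0.5797 0.0304 0.145 ]
cap [ 0.6623 -0.0498  0.145 ]
cap [ 0.6057 -0.065   0.145 ]
rear corner [0.6646 0.1018 0.1   ]
rear corner [ 0.7052 -0.0929  0.1   ]
rk [459.7802 223.8675] 64 [ 0.5702 -0.3281  0.135 ]
rk [457.8244 248.3131] 64 [ 0.5157 -0.3224  0.135 ]
rk [455.7895 273.1513] 65 [ 0.461  -0.3166  0.135 ]
slot4 [ 0.6249 -0.3339  0.135 ] yaw -6.048575187614132 spacing 0.0549296265219554
disp [ 0.6345 -0.3352  0.141 ]
btn [ 0.6041 -0.3325  0.141 ]
end1 [ 0.6582 -0.3378  0.141 ]
end2 [ 0.5862 -0.3287  0.141 ]
```

View pics/crop3.png

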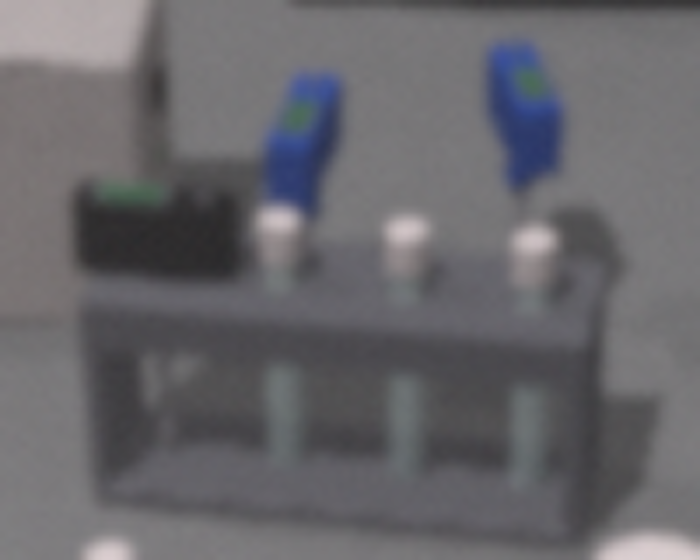

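Candidates for the thermometer: the black head with a green display in the rack's rear slot, top (461,200) and side (292,167), plus two blue look-alikes lying on the bench at top (509,224) and (527,268). I choose the black one in the rack, and the side crop confirms it.

Emit:
{"api": "apply_moves", "payload": {
  "motion": [
    [0, -0.004, 0, 0, 0.067, 0, 0.05],
    [0, -0.004, 0, 0, 0.067, 0, 0.05],
    [0, -0.004, 0, 0, 0.067, 0, 0.05],
    [0, -0.004, 0, 0, 0.067, 0, 0.05],
    [0, -0.004, 0, 0, 0.067, 0, 0.05],
    [0, -0.004, 0, 0, 0.067, 0, 0.05],
    [0, -0.004, 0, 0, 0.067, 0, 0.05],
    [0, -0.004, 0, 0, 0.067, 0, 0.05]
  ],
  "squeeze": 20
}}

```text
t: 0.97
position: [0.2715, -0.5905, 0.2516]
tcp_rot: [-90.0, 0.0, -96.2]
force: [-0.0, -0.8, 0.7]
gripper_width: 0.0503
```

Emit:
{"api": "apply_moves", "payload": {
  "motion": [
    [-0.018, 0, 0.02, 0, 0, 0, 0.05],
    [-0.018, 0, 0.02, 0, 0, 0, 0.05],
    [-0.018, 0, 0.02, 0, 0, 0, 0.05],
    [-0.018, 0, 0.02, 0, 0, 0, 0.05],
    [-0.018, 0, 0.02, 0, 0, 0, 0.05],
    [-0.018, 0, 0.02, 0, 0, 0, 0.05],
    [-0.018, 0, 0.02, 0, 0, 0, 0.05],
    [-0.018, 0, 0.02, 0, 0, 0, 0.05]
  ]
}}

```text
t: 1.63
position: [0.4467, -0.4632, 0.2515]
tcp_rot: [-90.0, 0.0, -96.0]
force: [-0.1, -0.5, 0.7]
gripper_width: 0.05
```

Emit:
{"api": "apply_moves", "payload": {
  "motion": [
    [-0.018, 0, 0.02, 0, 0, 0, 0.05],
    [-0.018, 0, 0.02, 0, 0, 0, 0.05],
    [-0.018, 0, 0.02, 0, 0, 0, 0.05],
    [-0.018, 0, 0.02, 0, 0, 0, 0.05],
    [-0.018, 0, 0.02, 0, 0, 0, 0.05],
    [-0.018, 0, 0.02, 0, 0, 0, 0.05],
    [-0.018, 0, 0.02, 0, 0, 0, 0.05],
    [0, 0, 0, 0, 0, 0, 0.05]
  ]
}}

```text
t: 2.3
position: [0.6039, -0.3469, 0.2507]
tcp_rot: [-89.8, 0.3, -95.5]
force: [-0.0, 1.5, -0.0]
gripper_width: 0.0496
```

```bash
cat >> h.py <<'E'
from scipy.spatial.transform import Rotation as Ro
def delta(pos,rot):
    "shift (tool axes) and turn (rotvec, tool axes) from measured pose to target"
    s=arm.read_state(); R=Ro.from_euler("xyz",s["tcp_rot"],degrees=True); T=Ro.from_euler("xyz",rot,degrees=True)
    print("now",np.round(s["position"],4),np.round(s["tcp_rot"],2),"j",np.round(s["joints"],1),"F",np.round(s["force"],1))
    print("shift",np.round(R.inv().apply(np.array(pos)-s["position"]),4),"turn",np.round((R.inv()*T).as_rotvec(),4))
E
python3 -c "
from h import *
delta([.623,-.3335,.125],[-90,0,-96])"
```

```text
now [ 0.6039 -0.3469  0.2507] [-89.82   0.28 -95.53] j [ 22.3  39.   10.1  76.4  -7.4  65.2 -62.2] F [-0.   1.5 -0. ]
shift [-0.0146  0.1258  0.0173] turn [-0.0031  0.0081 -0.0048]
```

Emit:
{"api": "apply_moves", "payload": {
  "motion": [
    [-0.005, 0.01, 0.006, -0.001, 0.003, -0.002, 0.05],
    [-0.005, 0.01, 0.006, -0.001, 0.003, -0.002, 0.05],
    [-0.0046, 0.01, 0.0053, -0.001, 0.002, 0, 0.05],
    [0, 0.015, 0, 0, 0, 0, 0.05],
    [0, 0.01, 0, 0, 0, 0, 0.05],
    [0, 0.01, 0, 0, 0, 0, 0.05],
    [0, 0.005, 0, 0, 0, 0, 0.05],
    [0, 0, 0, 0, 0, 0, 0.05]
  ]
}}

```text
t: 2.97
position: [0.6156, -0.3412, 0.1797]
tcp_rot: [-90.3, -0.2, -96.5]
force: [0.6, -0.4, -0.0]
gripper_width: 0.0498
```

Run:
```python
from h import *
delta([.623,-.3335,.125],[-90,0,-96])
t,s=cap("top"),cap("side")
o=np.zeros((560,800,3),np.uint8)
a=crop(s,265,345,110,190,7); o[:560,:560]=a
b=crop(t,440,488,170,230,5); o[:300,560:800]=b
cv2.imwrite("pics/appr.png",o)
```

```text
now [ 0.6156 -0.3412  0.1797] [-90.33  -0.18 -96.54] j [ 21.2  43.4  10.1  79.4  -7.8  58.1 -63.8] F [ 0.6 -0.4 -0. ]
shift [-0.0087  0.0546  0.0068] turn [ 0.0058 -0.0094  0.0032]
```

View pics/appr.png

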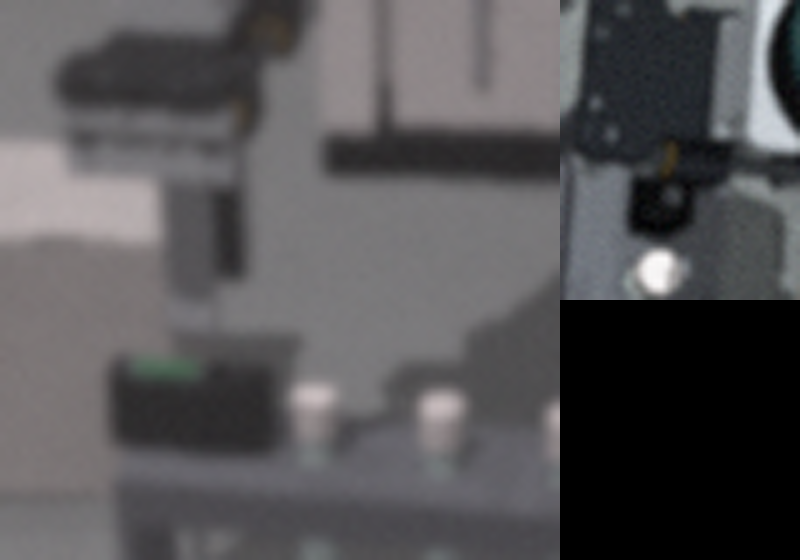

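Emit:
{"api": "apply_moves", "payload": {
  "motion": [
    [-0.004, 0, 0.003, 0, 0, 0, 0.05],
    [-0.0035, 0.005, 0.003, 0, 0, 0, 0.05],
    [0, 0.01, 0, 0, 0, 0, 0.05],
    [0, 0.01, 0, 0, 0, 0, 0.05],
    [0, 0.01, 0, 0, 0, 0, 0.05],
    [0, 0.01, 0, 0, 0, 0, 0.05],
    [0, 0.007, 0, 0, 0, 0, 0.05],
    [0, 0.003, 0, 0, 0, 0, 0.05]
  ]
}}

```text
t: 3.73
position: [0.6223, -0.3343, 0.1243]
tcp_rot: [-90.3, -0.2, -96.5]
force: [-0.3, 0.3, 0.7]
gripper_width: 0.05
```

Emit:
{"api": "apply_moves", "payload": {
  "motion": [
    [0, 0, 0, 0, 0, 0, 0.05],
    [0, 0, 0, 0, 0, 0, 0.04],
    [0, 0, 0, 0, 0, 0, 0.03]
  ]
}}

```text
t: 3.98
position: [0.6238, -0.3349, 0.127]
tcp_rot: [-90.1, -0.3, -96.5]
force: [-0.0, 1.4, -0.4]
gripper_width: 0.0399
```

Run:
```python
from h import *
delta([.623,-.3335,.125],[-90,0,-96])
```

```text
now [ 0.6238 -0.3349  0.127 ] [-90.11  -0.26 -96.49] j [ 20.8  46.8   9.5  81.4  -8.4  52.5 -64. ] F [-0.   1.4 -0.4]
shift [-0.0013  0.002  -0.0009] turn [ 0.0019 -0.0086  0.0044]
```

Emit:
{"api": "apply_moves", "payload": {
  "motion": [
    [0, 0.001, 0, 0, 0, 0, 0.028],
    [0, 0, 0, 0, 0, 0, 0.024],
    [0, 0, 0, 0, 0, 0, 0.021],
    [0, 0, 0, 0, 0, 0, 0.018],
    [0, 0, 0, 0, 0, 0, 0.01],
    [0, 0, 0, 0, 0, 0, 0.01],
    [0, 0, 0, 0, 0, 0, 0.01]
  ],
  "squeeze": 15
}}

```text
t: 4.57
position: [0.6236, -0.3344, 0.1258]
tcp_rot: [-90.1, -0.2, -96.5]
force: [0.5, 1.4, 2.8]
gripper_width: 0.0217
```

Run:
```python
from h import *
delta([.623,-.3335,.125],[-90,0,-96]); print(arm.read_state()["wrist_torque"])
```

```text
now [ 0.6236 -0.3344  0.1258] [-90.14  -0.21 -96.48] j [ 20.7  46.8   9.5  81.5  -8.4  52.4 -64. ] F [0.5 1.4 2.8]
shift [-0.0008  0.0008 -0.0007] turn [ 0.0025 -0.0084  0.0037]
[0.39881101 0.10599163 0.01996583]
```

Emit:
{"api": "apply_moves", "payload": {
  "motion": [
    [0, 0, 0, 0, 0, 0, 0.01],
    [0, -0.003, 0, 0, 0, 0, 0.01],
    [0, -0.006, 0, 0, 0, 0, 0.01],
    [0, -0.01, 0, 0, 0, 0, 0.01],
    [0, -0.012, 0, 0, 0, 0, 0.01],
    [0, -0.012, 0, 0, 0, 0, 0.01],
    [0, -0.012, 0, 0, 0, 0, 0.01],
    [0, -0.012, 0, 0, 0, 0, 0.01]
  ],
  "squeeze": 30
}}

```text
t: 5.23
position: [0.6237, -0.3349, 0.1944]
tcp_rot: [-90.1, -0.3, -96.5]
force: [0.5, 0.3, -0.8]
gripper_width: 0.022
```

Emit:
{"api": "apply_moves", "payload": {
  "motion": [
    [0, -0.015, 0, 0, 0, 0, 0.01],
    [0, -0.015, 0, 0, 0, 0, 0.01],
    [0, -0.015, 0, 0, 0, 0, 0.01],
    [0, -0.015, 0, 0, 0, 0, 0.01],
    [0, -0.015, 0, 0, 0, 0, 0.01],
    [0, -0.015, 0, 0, 0, 0, 0.01],
    [0, -0.008, 0, 0, 0, 0, 0.01],
    [0, -0.003, 0, 0, 0, 0, 0.01]
  ]
}}

```text
t: 5.9
position: [0.6245, -0.3346, 0.296]
tcp_rot: [-90.0, -0.3, -96.5]
force: [-0.7, -0.2, -0.6]
gripper_width: 0.022
```

Run:
```python
from h import *
delta([.623,-.010,.296],[-90,0,-96])
```

```text
now [ 0.6245 -0.3346  0.296 ] [-89.98  -0.31 -96.5 ] j [ 20.1  38.4  11.1  70.4  -7.   71.7 -65.4] F [-0.7 -0.2 -0.6]
shift [-0.3223 -0.0018 -0.0383] turn [-0.0002 -0.0087  0.0054]
```

Emit:
{"api": "apply_moves", "payload": {
  "motion": [
    [-0.005, 0, -0.001, 0, 0, 0.005, 0.01],
    [-0.01, 0, -0.001, 0, 0, 0, 0.01],
    [-0.015, 0, -0.002, 0, 0, 0, 0.01],
    [-0.018, 0, -0.002, 0, 0, 0, 0.01],
    [-0.018, 0, -0.002, 0, 0, 0, 0.01],
    [-0.018, 0, -0.002, 0, 0, 0, 0.01],
    [-0.018, 0, -0.002, 0, 0, 0, 0.01],
    [-0.018, 0, -0.002, 0, 0, 0, 0.01]
  ]
}}

```text
t: 6.57
position: [0.6231, -0.2099, 0.2926]
tcp_rot: [-90.3, 0.1, -96.4]
force: [-1.1, -0.1, 0.1]
gripper_width: 0.0216
```

Emit:
{"api": "apply_moves", "payload": {
  "motion": [
    [-0.018, 0, -0.002, 0, 0, 0, 0.01],
    [-0.018, 0, -0.002, 0, 0, 0, 0.01],
    [-0.018, 0, -0.002, 0, 0, 0, 0.01],
    [-0.018, 0, -0.002, 0, 0, 0, 0.01],
    [-0.018, 0, -0.002, 0, 0, 0, 0.01],
    [-0.018, 0, -0.002, 0, 0, 0, 0.01],
    [-0.018, 0, -0.002, 0, 0, 0, 0.01],
    [-0.018, 0, -0.002, 0, 0, 0, 0.01]
  ]
}}

```text
t: 7.23
position: [0.6229, -0.0652, 0.2929]
tcp_rot: [-90.3, 0.1, -96.4]
force: [-0.5, -0.4, -0.2]
gripper_width: 0.022
```

Emit:
{"api": "apply_moves", "payload": {
  "motion": [
    [-0.018, 0, -0.003, 0, 0, 0, 0.01],
    [-0.014, 0, -0.003, 0, 0, 0, 0.01],
    [-0.01, 0, -0.002, 0, 0, 0, 0.01],
    [-0.008, 0, 0, 0, 0, 0, 0.01],
    [-0.005, 0, 0, 0, 0, 0, 0.01],
    [-0.003, 0, 0, 0, 0, 0, 0.01],
    [0, 0, 0, 0, 0, 0, 0.01],
    [0, 0, 0, 0, 0, 0, 0.01]
  ]
}}

```text
t: 7.9
position: [0.6227, -0.0106, 0.2938]
tcp_rot: [-90.2, 0.0, -96.5]
force: [0.6, -0.4, -0.6]
gripper_width: 0.0219
```

Run:
```python
from h import *
delta([.6235,-.007,.296],[-90,0,-96])
t,s=cap("top"),cap("side")
print("pred tip top",proj(t,[.6235,-.007,.185]),"side",proj(s,[.6235,-.007,.185]),"well",proj(s,[.6235,-.007,.1]))
o=np.zeros((560,800,3),np.uint8)
o[:,:480]=crop(s,245,305,175,245,8); o[:480,480:]=crop(t,290,350,170,260,5)[:480,:320] if 0 else cv2.resize(t["image"][140:260,280:360,::-1],(320,480))
cv2.imwrite("pics/above.png",o)
```

```text
now [ 0.6227 -0.0106  0.2938] [-9.016e+01  2.000e-02 -9.655e+01] j [ -7.9  30.2  10.3  86.   -5.8  64.5 -93. ] F [ 0.6 -0.4 -0.6]
shift [-0.0037 -0.0022  0.0004] turn [ 0.0029 -0.0095 -0.0004]
pred tip top [314.76675737 195.75282855] side [274.13593668 213.88245545] well [276.9029479  241.60151711]
```

View pics/above.png

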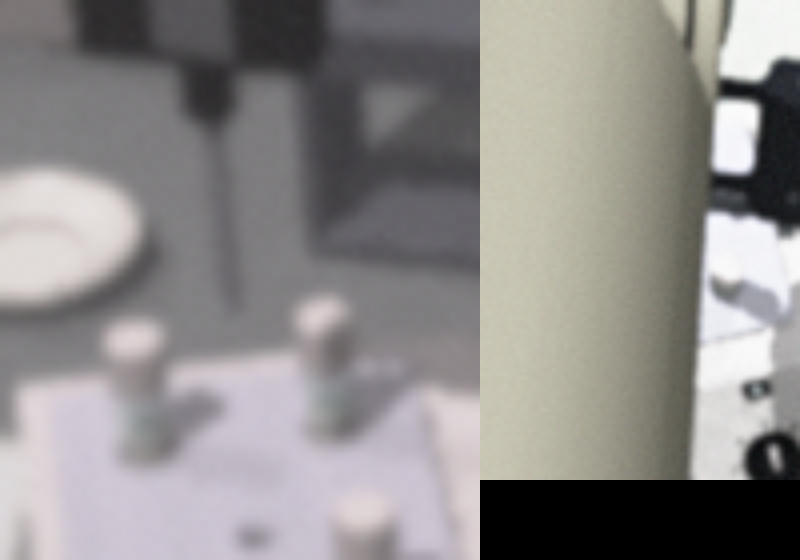

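Run:
```python
from h import *
s=cap("side")
g=cv2.cvtColor(s["image"],cv2.COLOR_RGB2GRAY).astype(float)
for r in range(188,217,2):
    row=g[r,264:284]; i=np.argmin(row); w=np.clip(row.mean()-15-row,0,None)[max(0,i-3):i+4]; print(r,264+np.average(np.arange(max(0,i-3),i+4),weights=w+1e-6).round(2),row.min().round(), row.mean().round())
print(g[234:250,270:284].astype(int))
for tp in((273.9,212.7),(273.9,213.5)): print(plane(s,tp,.183))
for wl in((276.0,241.6),(276.3,241.8)): print(plane(s,wl,.1))
```

```text
188 270.75 48.0 95.0
190 271.06 70.0 108.0Traceback (most recent call last):
  File "<stdin>", line 5, in <module>
    wgt = _weights_are_valid(weights=weights, a=a, axis=axis)
    raise TypeError(
        "Axis must be specified when shapes of a and weights "
        "differ.")
TypeError: Axis must be specified when shapes of a and weights differ.
```

Run:
```python
from h import *
s=cap("side")
g=cv2.cvtColor(s["image"],cv2.COLOR_RGB2GRAY).astype(float)
P=[]
for r in range(189,217):
    x0=int(270.5+(r-188)*.115)-4; row=g[r,x0:x0+10]; w=np.clip(np.median(row)-8-row,0,None); P.append((r,(w@np.arange(x0,x0+10))/max(w.sum(),1e-6),w.sum()))
print(np.round(P,1).tolist())
print(g[237:247,270:283].astype(int))
b=g[237:247,270:283]; w=np.clip(np.median(b)-20-b,0,None);yy,xx=np.mgrid[237:247,270:283]; wl=((w*xx).sum()/w.sum(),(w*yy).sum()/w.sum()); print(wl)
for tp in((273.9,212.7),(273.9,213.5)): print(plane(s,tp,.183))
print(plane(s,wl,.1))
```

```text
[[189.0, 270.9, 53.0], [190.0, 271.1, 59.0], [191.0, 271.2, 54.0], [192.0, 271.3, 32.0], [193.0, 271.7, 20.5], [194.0, 271.9, 15.0], [195.0, 271.9, 13.0], [196.0, 272.1, 10.5], [197.0, 272.3, 11.0], [198.0, 272.3, 15.5], [199.0, 272.4, 10.0], [200.0, 272.4, 13.0], [201.0, 272.6, 16.0], [202.0, 272.6, 16.5], [203.0, 272.6, 16.0], [204.0, 272.8, 18.0], [205.0, 272.9, 19.0], [206.0, 273.0, 18.5], [207.0, 273.3, 12.0], [208.0, 273.1, 12.5], [209.0, 273.3, 14.5], [210.0, 273.5, 15.0], [211.0, 273.7, 18.5], [212.0, 273.7, 18.5], [213.0, 273.9, 5.0], [214.0, 0.0, 0.0], [215.0, 0.0, 0.0], [216.0, 0.0, 0.0]]
[[199 200 200 201 199 199 198 198 197 197 197 198 198]
 [199 201 199 200 201 198 198 197 197 196 198 197 197]
 [198 200 200 200 198 194 194 194 194 195 198 198 197]
 [198 200 201 197 189 181 178 181 186 191 194 198 196]
 [199 200 201 195 180 163 156 160 170 182 193 196 198]
 [199 199 200 193 178 155 148 152 166 181 193 196 197]
 [199 199 201 197 186 174 164 170 178 187 194 197 197]
 [200 200 200 200 196 191 186 187 191 196 196 198 195]
 [201 200 200 200 200 199 198 196 197 197 198 197 197]
 [200 200 200 200 200 201 198 197 197 197 196 197 196]]
(np.float64(276.2721893491124), np.float64(241.7869822485207))
[ 0.62545725 -0.01451054  0.183     ]
[ 0.62492708 -0.01126364  0.183     ]
[ 0.62495909 -0.00617844  0.1       ]
```

Emit:
{"api": "apply_moves", "payload": {
  "motion": [
    [-0.0025, 0.005, 0, 0.002, 0, 0, 0.01],
    [0, 0.01, 0, 0, 0, 0, 0.01],
    [0, 0.013, 0, 0, 0, 0, 0.01],
    [0, 0.013, 0, 0, 0, 0, 0.01],
    [0, 0.013, 0, 0, 0, 0, 0.01],
    [0, 0.011, 0, 0, 0, 0, 0.01],
    [0, 0.006, 0, 0, 0, 0, 0.01],
    [0, 0.003, 0, 0, 0, 0, 0.01]
  ]
}}

```text
t: 8.77
position: [0.6221, -0.0072, 0.2183]
tcp_rot: [-90.2, 0.0, -96.5]
force: [-0.7, 0.2, -0.6]
gripper_width: 0.0217
```

Emit:
{"api": "apply_moves", "payload": {
  "motion": [
    [0, 0, 0, 0, 0, 0, 0.01],
    [0, 0, 0, 0, 0, 0, 0.01],
    [0, 0, 0, 0, 0, 0, 0.01]
  ]
}}

```text
t: 9.02
position: [0.6233, -0.0072, 0.2205]
tcp_rot: [-90.0, 0.1, -96.5]
force: [0.1, 0.3, -1.1]
gripper_width: 0.0214
```

Run:
```python
from h import *
delta([.6227,-.008,.2188],[-90,0,-96])
s=cap("side"); cv2.imwrite("pics/near.png",crop(s,255,305,205,250,12))
g=cv2.cvtColor(s["image"],cv2.COLOR_RGB2GRAY).astype(int); print(g[228:247,268:284])
```

```text
now [ 0.6233 -0.0072  0.2205] [-8.998e+01  7.000e-02 -9.649e+01] j [ -7.7  34.    9.5  91.6  -6.6  55.  -92.5] F [ 0.1  0.3 -1.1]
shift [ 0.0008  0.0017 -0.0005] turn [-0.0004 -0.0086 -0.0012]
[[137 149 164 178 173 147 124 130 146 147 137 130 130 130 127 119]
 [154 167 182 192 182 154 125 129 149 152 145 143 143 142 140 131]
 [166 181 191 193 184 158 129 130 156 168 168 169 169 169 167 158]
 [174 183 190 190 180 158 128 130 159 179 186 187 187 190 189 180]
 [183 186 187 188 180 158 131 128 157 178 188 191 195 196 196 184]
 [188 187 189 189 181 160 132 126 149 174 185 189 192 194 188 175]
 [192 191 190 190 182 163 136 125 146 172 183 188 187 182 173 161]
 [198 195 192 194 186 167 138 125 144 173 186 186 177 167 160 158]
 [200 197 198 199 192 173 143 127 146 172 186 181 165 155 161 172]
 [197 199 200 200 196 181 153 137 150 173 180 170 155 156 172 188]
 [200 199 199 200 198 188 166 152 159 164 164 158 156 165 184 195]
 [199 199 199 200 199 195 182 168 160 154 151 159 170 182 191 198]
 [199 199 200 199 201 196 185 170 154 145 153 172 185 192 196 198]
 [199 199 200 200 200 195 182 157 144 141 156 175 188 195 195 195]
 [198 200 199 200 199 195 177 156 144 148 162 177 186 190 191 192]
 [199 199 199 201 201 197 187 173 165 168 177 185 187 188 189 189]
 [199 198 200 200 199 199 196 191 187 188 191 194 192 191 191 191]
 [197 200 200 200 201 201 200 198 197 197 197 197 196 195 195 195]
 [198 199 200 201 199 200 201 200 198 199 197 199 196 196 196 197]]
```

View pics/near.png

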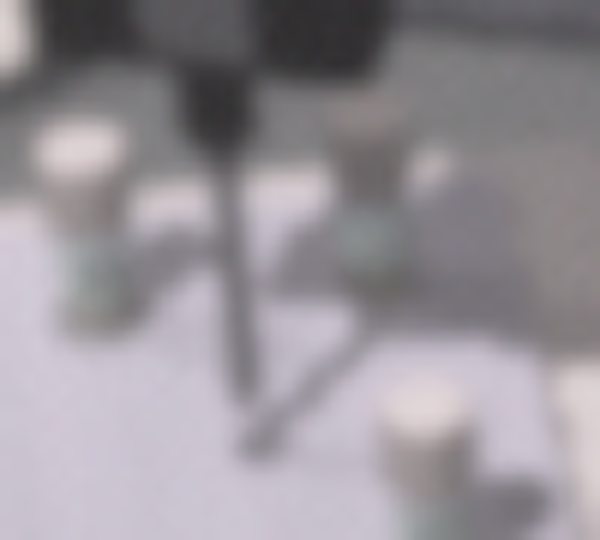

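Emit:
{"api": "apply_moves", "payload": {
  "motion": [
    [-0.0005, 0, -0.002, 0, 0, 0, 0.01],
    [0, 0.003, 0, 0, 0, 0, 0.01],
    [0, 0.003, 0, 0, 0, 0, 0.01],
    [0, 0.003, 0, 0, 0, 0, 0.01],
    [0, 0.003, 0, 0, 0, 0, 0.01],
    [0, 0, 0, 0, 0, 0, 0.01],
    [0, 0, 0, 0, 0, 0, 0.01]
  ]
}}

```text
t: 9.65
position: [0.6207, -0.0065, 0.2074]
tcp_rot: [-90.1, 0.0, -96.5]
force: [-0.3, -0.5, -0.8]
gripper_width: 0.0217
```

Run:
```python
from h import *
delta([.6213,-.0067,.2188],[-90,0,-96]); print(arm.read_state()["wrist_torque"])
s=cap("side"); cv2.imwrite("pics/near2.png",crop(s,255,305,205,250,12))
g=cv2.cvtColor(s["image"],cv2.COLOR_RGB2GRAY).astype(int); print(g[234:247,268:284])
```

```text
now [ 0.6207 -0.0065  0.2074] [-9.009e+01  5.000e-02 -9.649e+01] j [ -7.7  34.6   9.4  92.8  -6.7  53.3 -92.4] F [-0.3 -0.5 -0.8]
shift [ 0.0001 -0.0114  0.0006] turn [ 0.0016 -0.0085 -0.0009]
[-0.00361599  0.00388614  0.01200795]
[[192 190 190 190 190 183 163 135 123 144 169 184 190 193 185 167]
 [197 195 195 195 195 186 168 140 126 140 171 187 190 186 173 158]
 [201 199 198 198 199 193 175 145 127 141 170 183 184 172 159 155]
 [201 200 198 200 199 197 181 152 125 138 162 169 165 160 155 167]
 [200 200 200 202 201 199 185 155 127 125 142 148 151 159 170 183]
 [199 199 199 200 201 199 184 154 126 114 124 134 151 171 185 195]
 [199 201 199 200 200 197 183 152 123 108 116 136 161 181 194 197]
 [199 200 199 200 201 195 176 147 121 110 121 147 173 187 194 196]
 [199 199 200 201 201 195 176 151 132 125 139 164 180 188 191 192]
 [199 199 199 200 201 197 187 171 158 158 168 178 185 187 190 189]
 [198 198 199 200 200 199 197 191 185 184 187 192 191 192 191 191]
 [198 199 199 200 201 200 201 198 197 195 197 196 197 195 196 195]
 [198 199 200 200 200 200 201 200 199 198 197 197 196 196 198 197]]
```

Emit:
{"api": "apply_moves", "payload": {
  "motion": [
    [0, 0.003, 0, 0, 0, 0, 0.01],
    [0, 0.003, 0, 0, 0, 0, 0.01],
    [0, 0.003, 0, 0, 0, 0, 0.01],
    [0, 0.003, 0, 0, 0, 0, 0.01],
    [0, 0.003, 0, 0, 0, 0, 0.01],
    [0, 0, 0, 0, 0, 0, 0.01]
  ]
}}

```text
t: 10.2
position: [0.6203, -0.0064, 0.192]
tcp_rot: [-90.1, 0.0, -96.5]
force: [0.4, -0.8, -0.4]
gripper_width: 0.0219
```

Run:
```python
from h import *
delta([.6207,-.0065,.1408],[-90,0,-96.5]); print(arm.read_state()["wrist_torque"])
```

```text
now [ 0.6203 -0.0064  0.192 ] [-9.013e+01  5.000e-02 -9.649e+01] j [ -7.6  35.5   9.2  93.7  -6.9  51.4 -92.2] F [ 0.4 -0.8 -0.4]
shift [0.0001 0.0512 0.0005] turn [ 0.0023  0.0002 -0.0008]
[ 0.07799558 -0.01564906 -0.02033357]
```

Emit:
{"api": "apply_moves", "payload": {
  "motion": [
    [0, 0.004, 0, 0, 0, 0, 0.01],
    [0, 0.004, 0, 0, 0, 0, 0.01],
    [0, 0.004, 0, 0, 0, 0, 0.01],
    [0, 0.004, 0, 0, 0, 0, 0.01],
    [0, 0.004, 0, 0, 0, 0, 0.01],
    [0, 0, 0, 0, 0, 0, 0.01]
  ]
}}

```text
t: 10.7
position: [0.6202, -0.0064, 0.1717]
tcp_rot: [-90.2, 0.0, -96.5]
force: [0.5, 0.2, -0.4]
gripper_width: 0.0218
```

Run:
```python
from h import *
delta([.6207,-.0065,.1408],[-90,0,-96.5]); print(arm.read_state()["wrist_torque"])
```

```text
now [ 0.6202 -0.0064  0.1717] [-9.015e+01  4.000e-02 -9.649e+01] j [ -7.4  36.9   8.9  94.8  -7.2  49.  -92. ] F [ 0.5  0.2 -0.4]
shift [0.0001 0.0309 0.0006] turn [ 0.0027  0.0002 -0.0008]
[0.088742   0.03337142 0.026469  ]
```

Emit:
{"api": "apply_moves", "payload": {
  "motion": [
    [0, 0.004, 0, 0, 0, 0, 0.01],
    [0, 0.004, 0, 0, 0, 0, 0.01],
    [0, 0.004, 0, 0, 0, 0, 0.01],
    [0, 0.004, 0, 0, 0, 0, 0.01],
    [0, 0.004, 0, 0, 0, 0, 0.01],
    [0, 0.003, 0, 0, 0, 0, 0.01],
    [0, 0.002, 0, 0, 0, 0, 0.01],
    [0, 0, 0, 0, 0, 0, 0.01]
  ]
}}

```text
t: 11.37
position: [0.6205, -0.0064, 0.1472]
tcp_rot: [-90.1, 0.1, -96.5]
force: [0.2, -0.3, -0.7]
gripper_width: 0.0221
```

Emit:
{"api": "apply_moves", "payload": {
  "motion": [
    [0, 0.0015, 0, 0, 0, 0, 0.01],
    [0, 0.0015, 0, 0, 0, 0, 0.01],
    [0, 0, 0, 0, 0, 0, 0.01]
  ]
}}

```text
t: 11.62
position: [0.6207, -0.0064, 0.1447]
tcp_rot: [-90.1, 0.1, -96.5]
force: [-0.6, 0.3, -0.2]
gripper_width: 0.0221
```

Run:
```python
from h import *
delta([.6207,-.0065,.1408],[-90,0,-96.5]); print(arm.read_state()["wrist_torque"])
```

```text
now [ 0.6207 -0.0064  0.1447] [-9.006e+01  6.000e-02 -9.649e+01] j [ -7.2  38.8   8.5  96.2  -7.6  45.7 -91.7] F [-0.6  0.3 -0.2]
shift [ 0.0002  0.0039 -0.    ] turn [ 0.0011  0.0002 -0.001 ]
[ 0.02632818  0.0364727  -0.02740171]
```

Go down in small steps until contact.

Emit:
{"api": "apply_moves", "payload": {
  "motion": [
    [0, 0.001, 0, 0, 0, 0, 0.01],
    [0, 0.001, 0, 0, 0, 0, 0.01],
    [0, 0.001, 0, 0, 0, 0, 0.01],
    [0, 0, 0, 0, 0, 0, 0.01]
  ]
}}

```text
t: 11.95
position: [0.6207, -0.0064, 0.1416]
tcp_rot: [-90.1, 0.1, -96.5]
force: [0.4, -0.1, -0.2]
gripper_width: 0.0218
```

Emit:
{"api": "apply_moves", "payload": {
  "motion": [
    [0, 0.001, 0, 0, 0, 0, 0.01],
    [0, 0, 0, 0, 0, 0, 0.01]
  ]
}}

```text
t: 12.12
position: [0.6209, -0.0064, 0.1408]
tcp_rot: [-90.0, 0.1, -96.5]
force: [0.4, -0.0, -0.7]
gripper_width: 0.0219
```

Emit:
{"api": "apply_moves", "payload": {
  "motion": [
    [0, 0.001, 0, 0, 0, 0, 0.01],
    [0, 0, 0, 0, 0, 0, 0.01]
  ]
}}

```text
t: 12.28
position: [0.6209, -0.0064, 0.1407]
tcp_rot: [-90.0, 0.1, -96.5]
force: [-0.6, -0.4, 4.9]
gripper_width: 0.0217
```

Emit:
{"api": "apply_moves", "payload": {
  "motion": [
    [0, 0, 0, 0, 0, 0, 0.01],
    [0, 0, 0, 0, 0, 0, 0.023],
    [0, 0, 0, 0, 0, 0, 0.026],
    [0, 0, 0, 0, 0, 0, 0.03],
    [0, 0, 0, 0, 0, 0, 0.034],
    [0, 0, 0, 0, 0, 0, 0.034],
    [0, 0, 0, 0, 0, 0, 0.034]
  ]
}}

```text
t: 12.87
position: [0.6208, -0.0064, 0.1397]
tcp_rot: [-90.1, 0.1, -96.5]
force: [-0.6, 0.6, -0.4]
gripper_width: 0.0337
```

Emit:
{"api": "apply_moves", "payload": {
  "motion": [
    [0, -0.003, 0, 0, 0, 0, 0.034],
    [0, -0.006, 0, 0, 0, 0, 0.034],
    [0, -0.012, 0, 0, 0, 0, 0.034],
    [0, -0.015, 0, 0, 0, 0, 0.034],
    [0, -0.02, 0, 0, 0, 0, 0.034],
    [0, -0.02, 0, 0, 0, 0, 0.034],
    [0, -0.015, 0, 0, 0, 0, 0.034],
    [0, -0.009, 0, 0, 0, 0, 0.034]
  ]
}}

```text
t: 13.53
position: [0.6221, -0.0066, 0.2432]
tcp_rot: [-89.8, 0.1, -96.5]
force: [-0.5, -0.0, 0.4]
gripper_width: 0.034
```

Run:
```python
from h import *
delta([.481,-.003,.25],[-90,0,-96.5])
s,t=cap("side"),cap("top"); o=np.zeros((600,800,3),np.uint8)
o[:,:600]=crop(s,240,340,180,280,6); cv2.imwrite("pics/home.png",o)
cv2.imwrite("pics/topnow.png",crop(t,260,385,160,300,4))
```

```text
now [ 0.6221 -0.0066  0.2432] [-8.980e+01  9.000e-02 -9.649e+01] j [ -8.   32.5   9.8  90.4  -6.3  57.4 -92.8] F [-0.5 -0.   0.4]
shift [ 0.0124 -0.0073 -0.1406] turn [-0.0034  0.0001 -0.0016]
```

View pics/home.png

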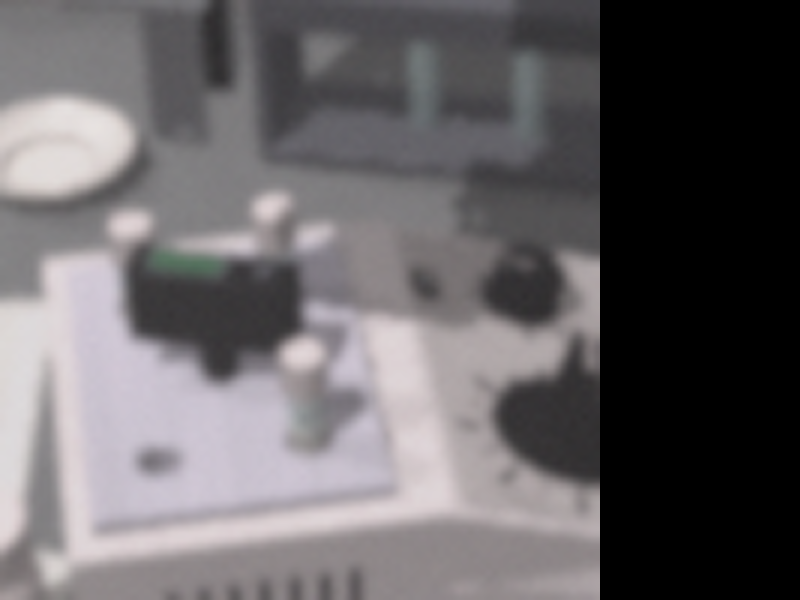

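```bash
cat >> h.py <<'E'
yaw=np.radians(14.8); Rw=Ro.from_euler("z",14.8,degrees=True)
Rd=Rw*Ro.from_euler("y",-20,degrees=True)   # dial frame: z leans to front, x up slope
def tplane(c,uv,p0,n):
    o,d=ray(c,uv); return o+d*((p0-o)@n)/(d@n)
E
python3 - <<'E'
from h import *
np.set_printoptions(precision=4,suppress=True)
t=cap("top"); im=cv2.imread("pics/top0.png"); g=cv2.cvtColor(im,cv2.COLOR_BGR2GRAY)
D=np.array([.481,-.003,.075]); print("dial z",Rd.apply([0,0,1]),"x",Rd.apply([1,0,0]))
m=(g[245:285,295:340]<70).astype(np.uint8); cs,_=cv2.findContours(m,0,1); k=max(cs,key=cv2.contourArea); print("disc ell",cv2.fitEllipse(cv2.convexHull(k)), np.array(cv2.minEnclosingCircle(k)[0])+[295,245])
n=Rd.apply([0,0,1])
e=np.array(cv2.fitEllipse(cv2.convexHull(k))[0])+[295,245]; print("disc centre->dial",tplane(t,e,D+.008*n,n)-.008*n)
print(g[262:275,308:334])
sub=g[265:273,313:329].astype(float); w=np.clip(sub-90,0,None); yy,xx=np.mgrid[265:273,313:329]
P=np.array([tplane(t,(x,y),D+.037*n,n) for x,y in zip(xx.ravel(),yy.ravel())]); L=Rd.inv().apply(P-D); W=w.ravel()
mu=(W[:,None]*L).sum(0)/W.sum(); C=((L-mu)*W[:,None]).T@(L-mu)/W.sum(); v=np.linalg.eigh(C[:2,:2])[1][:,1]
if v[1]>0:v=-v
print("line mean",mu,"dir",np.degrees(np.arctan2(v[1],v[0])),"joint deg",135-np.degrees(np.arctan2(v[1],v[0])))
print("extent", (L[W>30]@np.r_[v,0]).min(),(L[W>30]@np.r_[v,0]).max())
E
```

```text
dial z [-0.3307 -0.0874  0.9397] x [0.9085 0.24   0.342 ]
disc ell ((19.421388626098633, 20.422191619873047), (24.675395965576172, 25.590389251708984), 96.3314437866211) [314.3806 265.4851]
disc centre->dial [ 0.4812 -0.0031  0.0751]
[[ 17  11  24  16  22  17  19  22  20  26  18  16  17  16  18  21  16  16
   27  71 136 178 193 196 197 205]
 [ 16  18  15  20  24  18  15  18  15  19  16  12  15  14  17  17  15  13
   23  68 133 178 199 210 206 208]
 [ 14  11   9  17   9  15  21  17  17  12  15  14  13   6  15  11  13  13
   30  71 124 158 182 195 204 202]
 [ 21  15  12  14  10  16  13  10   3  19  14   7  14  13  15   8  16  10
   22  71 115 130 152 174 192 206]
 [ 16  11  16  10  19  19  20  17  16  18  18  15  19  18  19  22  23  21
   29  64 105 118 118 142 179 201]
 [ 22   6  21  18  21  20  22  29  35  46  50  55  62  67  69  72  77  74
   85 100 120 113 108 120 155 191]
 [ 26  20  19  20  20  24  24  43  81 105 109 115 122 138 150 150 150 151
  152 158 149 132 121 124 146 176]
 [ 23  21  20  19  21  19  20  59 114 144 149 147 155 170 184 183 177 174
  171 169 151 136 132 136 141 146]
 [ 22  19  19  19  22  15  22  52 104 131 127 122 125 131 137 129 121 115
  115 116 127 131 134 134 137 131]
 [ 21  24  15  20  23  18  15  31  57  67  59  54  56  58  51  41  41  48
   56  72 106 124 134 136 132 129]
 [ 18  16  19  19  13  18  15  12  19  19  20  15  15  16  14  12  22  52
   73  86  98 112 118 128 131 129]
 [ 16  12  16  15  15   3  12  15  14   5  10  16   6   5  10  22  46  87
  114 111  98  93 100 116 122 126]
 [ 16   3  10  18   3  15  15   2  14  13   8  16  12  13  24  47  79 112
  127 128 116 108  99 108 122 127]]
line mean [-0.0038 -0.0178  0.037 ] dir -100.93322356504105 joint deg 235.93322356504103
extent 0.004313973259363885 0.02955949497701656
```

Emit:
{"api": "apply_moves", "payload": {
  "motion": [
    [0.001, 0, -0.006, 0, 0, 0, 0.034],
    [0.002, 0, -0.012, 0, 0, 0, 0.034],
    [0.002, 0, -0.015, 0, 0, 0, 0.034],
    [0.002, 0, -0.015, 0, 0, 0, 0.034],
    [0.002, 0, -0.015, 0, 0, 0, 0.034],
    [0.002, 0, -0.015, 0, 0, 0, 0.034],
    [0.002, 0, -0.015, 0, 0, 0, 0.034],
    [0.002, 0, -0.015, 0, 0, 0, 0.034]
  ]
}}

```text
t: 14.35
position: [0.5097, -0.0092, 0.2387]
tcp_rot: [-90.2, 0.0, -96.5]
force: [-0.1, -0.5, -0.5]
gripper_width: 0.034
```

Emit:
{"api": "apply_moves", "payload": {
  "motion": [
    [0.002, 0.004, -0.015, 0, 0, 0, 0.034],
    [0.002, 0.004, -0.015, 0, 0, 0, 0.034],
    [0.002, 0.004, -0.015, 0, 0, 0, 0.034],
    [0.002, 0.004, -0.015, 0, 0, 0, 0.034],
    [0.002, 0.004, -0.012, 0, 0, 0, 0.034],
    [0.002, 0.004, -0.009, 0, 0, 0, 0.034],
    [0.002, 0.003, -0.006, 0, 0, 0, 0.034],
    [0, 0, 0, 0, 0, 0, 0.034]
  ]
}}

```text
t: 15.02
position: [0.4212, -0.0135, 0.2119]
tcp_rot: [-90.3, 0.0, -96.5]
force: [-0.7, -0.3, -0.3]
gripper_width: 0.0339
```

```bash
cat >> h.py <<'E'
D=np.array([.480,-.001,.075]); n=Rd.apply([0,0,1])
def dialpose(h,ang):
    "TCP pose h off the face, tool x at ang (deg) in dial frame"
    a=Rd.apply([np.cos(np.radians(ang)),np.sin(np.radians(ang)),0]); R=np.c_[a,-n,np.cross(a,-n)]
    return D+h*n, Ro.from_matrix(R).as_euler("xyz",degrees=True)
E
python3 - <<'E'
from h import *
delta(*dialpose(.14,-11.5)); print(dialpose(.14,-11.5))
E
```

```text
now [ 0.4212 -0.0135  0.2119] [-9.028e+01  2.000e-02 -9.651e+01] j [ -9.6  18.7  10.  121.8  -5.   40.2 -92.8] F [-0.7 -0.3 -0.3]
shift [-0.0017  0.0053  0.0124] turn [ 0.3518 -1.7221 -0.1945]
(array([ 0.43370577, -0.01323146,  0.20655697]), array([-85.84966379, -19.58190214,   2.58348347]))
```

Emit:
{"api": "apply_moves", "payload": {
  "motion": [
    [0, 0, 0, 0.0195, -0.0957, -0.0108, 0.034],
    [0, 0, 0, 0.0195, -0.0957, -0.0108, 0.034],
    [0, 0, 0, 0.0195, -0.0957, -0.0108, 0.034],
    [0, 0, 0, 0.0195, -0.0957, -0.0108, 0.034],
    [0, 0, 0, 0.0195, -0.0957, -0.0108, 0.034],
    [0, 0, 0, 0.0195, -0.0957, -0.0108, 0.034],
    [0, 0, 0, 0.0195, -0.0957, -0.0108, 0.034],
    [0, 0, 0, 0.0195, -0.0957, -0.0108, 0.034]
  ]
}}

```text
t: 15.68
position: [0.4244, -0.013, 0.2129]
tcp_rot: [-83.7, -7.7, -52.7]
force: [0.1, 0.7, 0.8]
gripper_width: 0.0338
```

Emit:
{"api": "apply_moves", "payload": {
  "motion": [
    [0, 0, 0, 0.0195, -0.0957, -0.0108, 0.04],
    [0, 0, 0, 0.0195, -0.0957, -0.0108, 0.04],
    [0, 0, 0, 0.0195, -0.0957, -0.0108, 0.04],
    [0, 0, 0, 0.0195, -0.0957, -0.0108, 0.04],
    [0, 0, 0, 0.0195, -0.0957, -0.0108, 0.04],
    [0, 0, 0, 0.0195, -0.0957, -0.0108, 0.04],
    [0, 0, 0, 0.0195, -0.0957, -0.0108, 0.04],
    [0, 0, 0, 0, 0, 0, 0.04]
  ]
}}

```text
t: 16.35
position: [0.4232, -0.014, 0.2126]
tcp_rot: [-83.9, -16.4, -14.4]
force: [0.6, -1.4, -0.9]
gripper_width: 0.04
```

Emit:
{"api": "apply_moves", "payload": {
  "motion": [
    [0, 0, 0, 0.0195, -0.0957, -0.0108, 0.04],
    [0, 0, 0, 0.0195, -0.0957, -0.0108, 0.04],
    [0, 0, 0, 0.0195, -0.0957, -0.0108, 0.04],
    [0, 0, 0, 0, 0, 0, 0.04],
    [0, 0, 0, 0, 0, 0, 0.04]
  ]
}}

```text
t: 16.77
position: [0.4227, -0.0151, 0.211]
tcp_rot: [-85.4, -18.8, -1.1]
force: [0.3, 0.2, -0.4]
gripper_width: 0.0397
```

Run:
```python
from h import *
delta(*dialpose(.08,-11.5))
```

```text
now [ 0.4227 -0.0151  0.211 ] [-85.4  -18.77  -1.06] j [ 34.6  14.7 -39.1 137.2  24.7  13.4 -25.5] F [ 0.3  0.2 -0.4]
shift [0.0095 0.0679 0.0022] turn [ 0.0131 -0.0609 -0.0096]
```

Emit:
{"api": "apply_moves", "payload": {
  "motion": [
    [0.003, 0.01, 0.001, 0.004, -0.02, -0.003, 0.04],
    [0.003, 0.012, 0.001, 0.004, -0.02, -0.003, 0.04],
    [0.0035, 0.012, 0, 0.004, -0.02, -0.003, 0.04],
    [0, 0.012, 0, 0, 0, 0, 0.04],
    [0, 0.012, 0, 0, 0, 0, 0.04],
    [0, 0.01, 0, 0, 0, 0, 0.04],
    [0, 0, 0, 0, 0, 0, 0.04],
    [0, 0, 0, 0, 0, 0, 0.04]
  ]
}}

```text
t: 17.43
position: [0.4502, -0.0065, 0.1533]
tcp_rot: [-86.1, -19.2, 2.6]
force: [0.4, 0.2, -0.3]
gripper_width: 0.04
```

Run:
```python
from h import *
delta(*dialpose(.056,-11.5)); print(dialpose(.027,-11.5))
```

```text
now [ 0.4502 -0.0065  0.1533] [-86.11 -19.23   2.59] j [ 32.   26.1 -41.6 138.3  83.1  13.5 -81. ] F [ 0.4  0.2 -0.3]
shift [ 0.0022  0.0279 -0.0018] turn [ 0.0045 -0.0004 -0.006 ]
(array([ 0.47107183, -0.00335893,  0.1003717 ]), array([-85.84966379, -19.58190214,   2.58348347]))
```

Emit:
{"api": "apply_moves", "payload": {
  "motion": [
    [0.001, 0.006, -0.001, 0.002, 0, -0.003, 0.04],
    [0.0012, 0.008, -0.0008, 0.0025, 0, -0.003, 0.04],
    [0, 0.008, 0, 0, 0, 0, 0.04],
    [0, 0.008, 0, 0, 0, 0, 0.04],
    [0, 0.006, 0, 0, 0, 0, 0.04],
    [0, 0.002, 0, 0, 0, 0, 0.04],
    [0, 0, 0, 0, 0, 0, 0.04],
    [0, 0, 0, 0, 0, 0, 0.04]
  ]
}}

```text
t: 18.1
position: [0.4651, -0.0058, 0.1191]
tcp_rot: [-85.8, -19.7, 2.5]
force: [0.3, 0.5, 0.1]
gripper_width: 0.0402
```

Run:
```python
from h import *
delta(*dialpose(.027,-11.5))
s,t=cap("side"),cap("top"); o=np.zeros((520,800,3),np.uint8)
o[:400,:480]=crop(s,300,380,190,257,6)[:400]; o[:320,480:]=crop(t,290,354,230,294,5); cv2.imwrite("pics/dial.png",o)
```

```text
now [ 0.4651 -0.0058  0.1191] [-85.82 -19.7    2.5 ] j [  33.    33.5  -45.1  138.5  103.4   19.4 -100.2] F [0.3 0.5 0.1]
shift [-0.0006  0.0198  0.0007] turn [ 0.     -0.0012  0.0022]
```

View pics/dial.png

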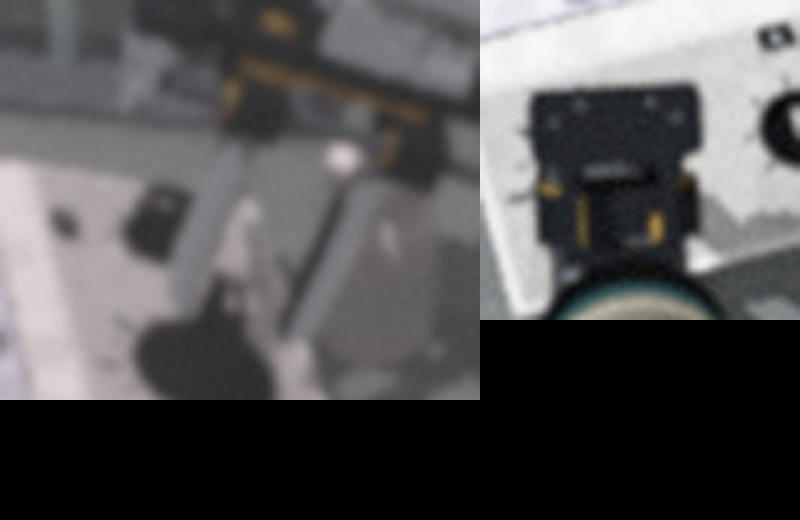

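Emit:
{"api": "apply_moves", "payload": {
  "motion": [
    [0, 0.004, 0, 0, 0, 0, 0.04],
    [0, 0.005, 0, 0, 0, 0, 0.04],
    [0, 0.005, 0, 0, 0, 0, 0.04],
    [0, 0.004, 0, 0, 0, 0, 0.04],
    [0, 0.0015, 0, 0, 0, 0, 0.04],
    [0, 0, 0, 0, 0, 0, 0.034],
    [0, 0, 0, 0, 0, 0, 0.03],
    [0, 0, 0, 0, 0, 0, 0.026]
  ],
  "squeeze": 10
}}

```text
t: 18.87
position: [0.4716, -0.004, 0.1006]
tcp_rot: [-85.8, -19.7, 2.5]
force: [0.9, -0.1, -0.2]
gripper_width: 0.0273
```

Emit:
{"api": "apply_moves", "payload": {
  "motion": [
    [0, 0, 0, 0, 0, 0, 0.024],
    [0, 0, 0, 0, 0, 0, 0.022],
    [0, 0, 0, 0, 0, 0, 0.02],
    [0, 0, 0, 0, 0, 0, 0.018]
  ]
}}

```text
t: 19.2
position: [0.4717, -0.004, 0.1007]
tcp_rot: [-85.8, -19.7, 2.5]
force: [0.0, -0.9, -0.2]
gripper_width: 0.0185
```

Run:
```python
from h import *
delta(*dialpose(.027,-11.5))
```

```text
now [ 0.4717 -0.004   0.1007] [-85.78 -19.74   2.51] j [  33.4   37.6  -47.   138.4  108.4   23.4 -104.6] F [ 0.  -0.9 -0.2]
shift [-0.0007  0.0001  0.0007] turn [-0.0008 -0.0011  0.0028]
```

Emit:
{"api": "apply_moves", "payload": {
  "motion": [
    [0, 0, 0, 0, 0, 0, 0.016],
    [0, 0, 0, 0, 0, 0, 0.014]
  ]
}}

```text
t: 19.37
position: [0.473, -0.004, 0.1011]
tcp_rot: [-85.8, -19.9, 2.5]
force: [2.8, -0.1, 0.6]
gripper_width: 0.0149
```

Emit:
{"api": "apply_moves", "payload": {
  "motion": [
    [0, 0, 0, 0, 0, 0, 0.01],
    [0, 0, 0, 0, 0, 0, 0.01],
    [0, 0, 0, 0, 0, 0, 0.01]
  ]
}}

```text
t: 19.62
position: [0.4732, -0.004, 0.1012]
tcp_rot: [-85.8, -19.9, 2.5]
force: [5.9, -0.6, 3.5]
gripper_width: 0.0137
```

Run:
```python
from h import *
delta(*dialpose(.027,-11.5)); print(arm.read_state()["wrist_torque"])
```

```text
now [ 0.4732 -0.004   0.1012] [-85.8  -19.87   2.51] j [  33.4   37.5  -47.   138.3  108.4   23.4 -104.7] F [ 5.9 -0.6  3.5]
shift [-0.0023  0.0001  0.0007] turn [-0.0005 -0.0008  0.0051]
[-0.06353713 -1.02994126 -0.079806  ]
```

Emit:
{"api": "apply_moves", "payload": {
  "motion": [
    [0.001, 0, 0, 0, 0, 0, 0.005],
    [0.001, 0, 0, 0, 0, 0, 0.005],
    [0, 0, 0, 0, 0, 0, 0.005]
  ],
  "squeeze": 25
}}

```text
t: 19.87
position: [0.4733, -0.004, 0.1012]
tcp_rot: [-85.8, -19.7, 2.5]
force: [2.6, -0.6, 4.1]
gripper_width: 0.0139
```

Emit:
{"api": "apply_moves", "payload": {
  "motion": [
    [0, 0, 0, 0, -0.03, 0, 0.005],
    [0, 0, 0, 0, -0.06, 0, 0.005],
    [0, 0, 0, 0, -0.06, 0, 0.005],
    [0, 0, 0, 0, -0.06, 0, 0.005],
    [0, 0, 0, 0, -0.06, 0, 0.005],
    [0, 0, 0, 0, -0.06, 0, 0.005]
  ]
}}

```text
t: 20.37
position: [0.4731, -0.004, 0.1012]
tcp_rot: [-92.7, -19.9, 22.8]
force: [1.5, -0.5, 5.2]
gripper_width: 0.0138
```

```bash
cat >> h.py <<'E'
D=np.array([.4821,-.0016,.0758])
def ang():
    s=arm.read_state(); L=Rd.inv()*Ro.from_euler("xyz",s["tcp_rot"],degrees=True); x=L.apply([1,0,0]); y=L.apply([0,1,0]); R=Ro.from_euler("xyz",s["tcp_rot"],degrees=True)
    print("tool x angle",round(np.degrees(np.arctan2(x[1],x[0])),2),"axis err",np.round(y,3),"dial-frame TCP",np.round(Rd.inv().apply(s["position"]-D),4),"F tool",np.round(R.inv().apply(s["force"]),1),"tau tool",np.round(R.inv().apply(s["wrist_torque"]),2),"w",round(s["gripper_width"],4),"j",np.round(s["joints"],1))
E
python3 -c "
from h import *
ang()"
```

```text
tool x angle 7.49 axis err [ 0.002  0.    -1.   ] dial-frame TCP [-0.    -0.     0.027] F tool [ 2.9 -4.4 -1.3] tau tool [-0.25 -0.01 -0.43] w 0.0138 j [ 30.3  36.  -42.1 138.3 111.3  20.1 -88.5]
```

Emit:
{"api": "apply_moves", "payload": {
  "motion": [
    [0, 0, 0, 0, -0.06, 0, 0.005],
    [0, 0, 0, 0, -0.08, 0, 0.005],
    [0, 0, 0, 0, -0.08, 0, 0.005],
    [0, 0, 0, 0, -0.08, 0, 0.005],
    [0, 0, 0, 0, -0.08, 0, 0.005],
    [0, 0, 0, 0, -0.08, 0, 0.005],
    [0, 0, 0, 0, -0.08, 0, 0.005],
    [0, 0, 0, 0, -0.06, 0, 0.005]
  ]
}}

```text
t: 21.03
position: [0.473, -0.0041, 0.1011]
tcp_rot: [-103.7, -14.8, 58.5]
force: [1.7, -0.3, 4.3]
gripper_width: 0.0137
```

```bash
python3 -c "
from h import *
ang()"
```

```text
tool x angle 41.9 axis err [ 0.002  0.    -1.   ] dial-frame TCP [-0.0003 -0.0001  0.027 ] F tool [ 1.7 -3.5 -2.5] tau tool [-0.37  0.04 -0.21] w 0.0137 j [ 25.6  34.1 -34.7 138.4 118.8  15.9 -61.6]
```

Emit:
{"api": "apply_moves", "payload": {
  "motion": [
    [0, 0, 0, 0, -0.06, 0, 0.005],
    [0, 0, 0, 0, -0.08, 0, 0.005],
    [0, 0, 0, 0, -0.08, 0, 0.005],
    [0, 0, 0, 0, -0.08, 0, 0.005],
    [0, 0, 0, 0, -0.08, 0, 0.005],
    [0, 0, 0, 0, -0.08, 0, 0.005],
    [0, 0, 0, 0, -0.08, 0, 0.005],
    [0, 0, 0, 0, -0.06, 0, 0.005]
  ]
}}

```text
t: 21.7
position: [0.4729, -0.0044, 0.101]
tcp_rot: [-109.6, -4.7, 91.9]
force: [0.4, -1.1, 3.9]
gripper_width: 0.0134
```

```bash
python3 -c "
from h import *
ang()"
```

```text
tool x angle 76.25 axis err [ 0.002 -0.    -1.   ] dial-frame TCP [-0.0004 -0.0003  0.027 ] F tool [-0.8 -3.6 -1.6] tau tool [-0.34  0.14  0.16] w 0.0134 j [ 23.2  33.3 -31.1 138.5 123.8  14.1 -32.2]
```

Emit:
{"api": "apply_moves", "payload": {
  "motion": [
    [0, 0, 0, 0, -0.06, 0, 0.005],
    [0, 0, 0, 0, -0.07, 0, 0.005],
    [0, 0, 0, 0, -0.07, 0, 0.005],
    [0, 0, 0, 0, -0.07, 0, 0.005],
    [0, 0, 0, 0, -0.06, 0, 0.005],
    [0, 0, 0, 0, -0.04, 0, 0.005]
  ]
}}

```text
t: 22.2
position: [0.4729, -0.0046, 0.101]
tcp_rot: [-109.9, 2.6, 111.7]
force: [1.0, -0.9, 4.1]
gripper_width: 0.0139
```

```bash
python3 -c "
from h import *
ang()"
```

```text
tool x angle 97.38 axis err [ 0.002 -0.    -1.   ] dial-frame TCP [-0.0004 -0.0005  0.027 ] F tool [-1.4 -3.6 -2. ] tau tool [-0.28  0.13  0.23] w 0.0139 j [ 22.8  33.2 -30.4 138.5 124.8  13.8 -12.1]
```

Remaining 37.6° = 0.657 rad.

Emit:
{"api": "apply_moves", "payload": {
  "motion": [
    [0, 0, 0, 0, -0.06, 0, 0.005],
    [0, 0, 0, 0, -0.08, 0, 0.005],
    [0, 0, 0, 0, -0.08, 0, 0.005],
    [0, 0, 0, 0, -0.08, 0, 0.005],
    [0, 0, 0, 0, -0.08, 0, 0.005],
    [0, 0, 0, 0, -0.08, 0, 0.005],
    [0, 0, 0, 0, -0.08, 0, 0.005],
    [0, 0, 0, 0, -0.06, 0, 0.005]
  ]
}}

```text
t: 22.87
position: [0.4731, -0.0048, 0.101]
tcp_rot: [-105.2, 13.3, 144.8]
force: [1.1, -0.8, 3.5]
gripper_width: 0.0139
```

Emit:
{"api": "apply_moves", "payload": {
  "motion": [
    [0, 0, 0, 0, -0.03, 0, 0.005],
    [0, 0, 0, 0, 0, 0, 0.005],
    [0, 0, 0, 0, 0, 0, 0.005]
  ]
}}

```text
t: 23.12
position: [0.4731, -0.0048, 0.1011]
tcp_rot: [-104.9, 13.7, 146.3]
force: [0.8, -3.1, 4.4]
gripper_width: 0.0139
```

```bash
python3 -c "
from h import *
ang()"
```

```text
tool x angle 133.28 axis err [ 0.002 -0.001 -1.   ] dial-frame TCP [-0.0003 -0.0008  0.027 ] F tool [-3.4 -4.2  1.2] tau tool [0.37 0.02 0.44] w 0.0139 j [ 22.5  33.1 -30.  138.5 125.5  13.6  23.1]
```

Emit:
{"api": "apply_moves", "payload": {
  "motion": [
    [0, 0, 0, 0, -0.015, 0, 0.005],
    [0, 0, 0, 0, -0.015, 0, 0.005],
    [0, 0, 0, 0, 0, 0, 0.005],
    [0, 0, 0, 0, 0, 0, 0.005]
  ]
}}

```text
t: 23.45
position: [0.4731, -0.0047, 0.1011]
tcp_rot: [-104.5, 14.1, 148.1]
force: [-0.5, -3.6, 5.1]
gripper_width: 0.0137
```

```bash
python3 -c "
from h import *
ang()"
```

```text
tool x angle 135.08 axis err [ 0.002 -0.001 -1.   ] dial-frame TCP [-0.0003 -0.0007  0.027 ] F tool [-2.7 -5.2  2.1] tau tool [0.64 0.01 0.34] w 0.0137 j [ 22.5  33.1 -30.  138.5 125.6  13.6  24.9]
```

Emit:
{"api": "apply_moves", "payload": {
  "motion": [
    [0, 0, 0, 0, 0, 0, 0.016],
    [0, 0, 0, 0, 0, 0, 0.02],
    [0, 0, 0, 0, 0, 0, 0.026],
    [0, 0, 0, 0, 0, 0, 0.032],
    [0, 0, 0, 0, 0, 0, 0.036],
    [0, 0, 0, 0, 0, 0, 0.036]
  ]
}}

```text
t: 23.95
position: [0.4733, -0.0036, 0.1011]
tcp_rot: [-104.5, 14.1, 148.1]
force: [-0.2, 0.0, 0.1]
gripper_width: 0.0356
```

Emit:
{"api": "apply_moves", "payload": {
  "motion": [
    [0, -0.003, 0, 0, 0, 0, 0.036],
    [0, -0.006, 0, 0, 0, 0, 0.036],
    [0, -0.01, 0, 0, 0, 0, 0.036],
    [0, -0.012, 0, 0, 0, 0, 0.036],
    [0, -0.012, 0, 0, 0, 0, 0.036],
    [0, -0.012, 0, 0, 0, 0, 0.036],
    [0, -0.012, 0, 0, 0, 0, 0.036],
    [0, -0.012, 0, 0, 0, 0, 0.036]
  ]
}}

```text
t: 24.62
position: [0.4468, -0.0107, 0.1759]
tcp_rot: [-104.5, 14.1, 148.1]
force: [-0.0, -0.1, -0.4]
gripper_width: 0.036
```

Run:
```python
from h import *
ang(); s=arm.read_state(); p=s["position"]; delta([p[0]+.02,p[1]-.28,p[2]+.1],s["tcp_rot"])
```

```text
tool x angle 135.14 axis err [ 0.002  0.001 -1.   ] dial-frame TCP [-0.      0.0002  0.1065] F tool [0.1 0.3 0.2] tau tool [ 0.12  0.02 -0.18] w 0.036 j [ 38.5  23.8 -47.9 137.4  68.1  14.7  81.1]
now [ 0.4468 -0.0107  0.1759] [-104.53   14.09  148.14] j [ 38.5  23.8 -47.9 137.4  68.1  14.7  81.1] F [-0.  -0.1 -0.4]
shift [-0.1842 -0.112   0.2057] turn [0. 0. 0.]
```

Emit:
{"api": "apply_moves", "payload": {
  "motion": [
    [-0.003, -0.009, 0.003, 0, 0, 0, 0.036],
    [-0.006, -0.009, 0.006, 0, 0, 0, 0.036],
    [-0.01, -0.009, 0.011, 0, 0, 0, 0.036],
    [-0.012, -0.009, 0.013, 0, 0, 0, 0.036],
    [-0.012, -0.008, 0.013, 0, 0, 0, 0.036],
    [-0.012, -0.008, 0.013, 0, 0, 0, 0.036],
    [-0.012, -0.008, 0.013, 0, 0, 0, 0.036],
    [-0.012, -0.008, 0.013, 0, 0, 0, 0.036]
  ]
}}

```text
t: 25.28
position: [0.4502, -0.1308, 0.238]
tcp_rot: [-104.6, 14.1, 148.1]
force: [-0.0, 0.7, 0.2]
gripper_width: 0.0364
```

Emit:
{"api": "apply_moves", "payload": {
  "motion": [
    [-0.013, -0.006, 0.014, 0, 0, 0, 0.036],
    [-0.013, -0.006, 0.014, 0, 0, 0, 0.036],
    [-0.013, -0.006, 0.014, 0, 0, 0, 0.036],
    [-0.013, -0.006, 0.014, 0, 0, 0, 0.036],
    [-0.013, -0.006, 0.014, 0, 0, 0, 0.036],
    [-0.013, -0.006, 0.014, 0, 0, 0, 0.036],
    [-0.01, -0.006, 0.01, 0, 0, 0, 0.036],
    [-0.005, 0, 0.005, 0, 0, 0, 0.036]
  ]
}}

```text
t: 25.95
position: [0.468, -0.2683, 0.2763]
tcp_rot: [-104.5, 14.2, 147.9]
force: [0.8, 0.3, 0.5]
gripper_width: 0.0361
```

Run:
```python
from h import *
s0=arm.read_state(); print(s0["position"],s0["joints"].round(1))
t,s=cap("top"),cap("side"); o=np.zeros((560,800,3),np.uint8)
o[:,:500]=crop(t,260,385,160,300,4); o[:330,500:]=cv2.resize(s["image"][210:276,305:365,::-1],(300,330)); cv2.imwrite("pics/final.png",o)
cv2.imwrite("pics/topf.png",t["image"][:,:,::-1])
```

```text
[ 0.46801509 -0.26826634  0.27627783] [ 84.1  31.7 -69.8 112.5  27.5  41.  153. ]
```

View pics/final.png

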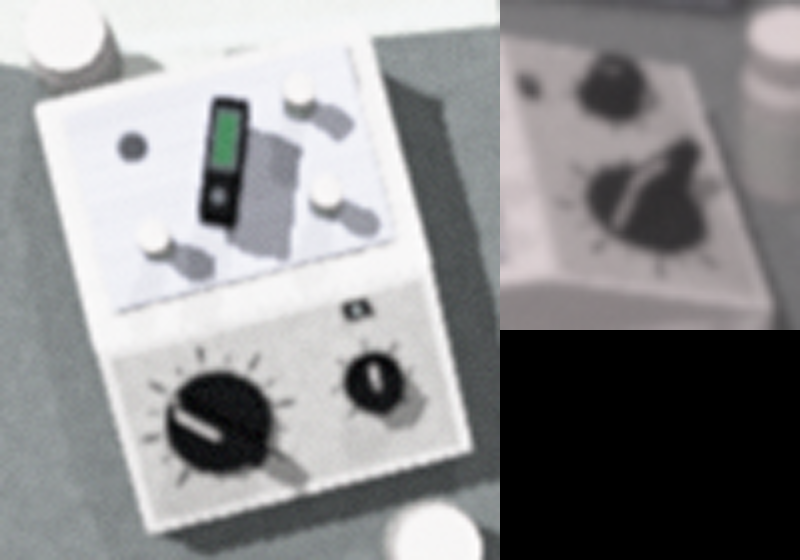

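Run:
```python
from h import *
t=cap("top"); g=cv2.cvtColor(t["image"],cv2.COLOR_RGB2GRAY)
Dt=np.array([.4812,-.0031,.0751])
x0,x1,y0,y1=302,318,260,272
sub=g[y0:y1,x0:x1]; print(sub)
yy,xx=np.mgrid[y0:y1,x0:x1]
p0=Dt+.037*n; L=np.array([Rd.inv().apply(tplane(t,(x,y),p0,n)-Dt) for x,y in zip(xx.ravel(),yy.ravel())])[:,:2]
W=np.clip(sub.astype(float)-60,0,None).ravel(); W*=np.hypot(*L.T)<.029
mu=W@L/W.sum(); C=((L-mu)*W[:,None]).T@(L-mu)/W.sum(); v=np.linalg.eigh(C)[1][:,1]; v*=np.sign(v@mu)
print("mu",mu,"dir",np.degrees(np.arctan2(v[1],v[0])),"mu dir",np.degrees(np.arctan2(mu[1],mu[0])))
# scale marks
u=lambda x,y:((x+.5)/4-.5+260,(y+.5)/4-.5+160)
for q in((182,478),(150,438),(157,385),(202,354),(255,360),(284,403)):
    l=Rd.inv().apply(tplane(t,u(*q),Dt,n)-Dt); print(q,l.round(4),np.degrees(np.arctan2(l[1],l[0])).round(1))
```

```text
[[150 134 104  48  12  12   5  15  13  19  18  21  20  22  22  24]
 [111 105  98  55  21  12   5  10  17  11  19  21  18  19  28  24]
 [ 69  97 123  97  57  31  15  12  11  13   8  20  24  11  19  21]
 [ 55  95 155 155 119  79  45  27  15  11   5  16  14  14  20  22]
 [ 41  80 148 181 173 143 103  70  41  22  15  10   7  15   6  14]
 [ 37  42  97 145 171 175 162 134  96  64  38  24  14   4  12  10]
 [ 41  12  30  75 112 142 172 179 157 131  97  64  38  20  17  14]
 [ 45  11  12  27  41  78 120 161 173 175 158 130  83  41  18  17]
 [ 58  13  17  17  16  28  47  89 125 154 178 169 127  64  27  23]
 [ 71  22  15  18  15  17  13  36  56  92 127 145 122  74  33  23]
 [ 91  36  10  18  21  17  14  19  16  29  51  78  73  45  20  17]
 [124  53  25  12  17  20  16  16  14  17  15  22  24  20  20  22]]
mu [0.01073391 0.01155155] dir 44.848466496030596 mu dir 47.101210067457764
(182, 478) [-0.0295  0.0297 -0.    ] 134.8
(150, 438) [-0.0006  0.0416  0.    ] 90.8
(157, 385) [ 0.0296  0.0295 -0.    ] 44.9
(202, 354) [ 0.0409 -0.0005 -0.    ] -0.7
(255, 360) [ 0.0294 -0.0295  0.    ] -45.1
(284, 403) [-0.0005 -0.0397  0.    ] -90.7
```

```bash
python3 -c "
from h import *
s=arm.read_state(); print(s['t'],s['force'],s['qd'].round(1)); print(arm.job_done())"
```

```text
26.1 [ 0.23504589  0.87425236 -0.13955262] [-0.5 -0.7 -0.8  1.3 -0.4 -0.  -0. ]
the job is handed in; nothing more can be done
None
```

The thermometer is home in the warmer's well and the thermostat dial is back at 40. I handed the job in at t = 26.1 s, within the 72 s limit, with the gripper clear of everything.

- **Thermometer:** I took the black-headed one from the rear rack slot and lowered it slowly into the well. I released it only after the hub met the block: about 5 N of contact at the height computed for fully home. The pictures afterwards show it upright with the hub on the block.
- **Thermostat dial:** I gripped the bar square to the face and turned it about 147° counter-clockwise. The top view puts the pointer line at 44.8°, with the third long mark at 44.9° and the nominal angle at 45°.
- **Everything else:** In the last crop the timer pointer, the block tubes and the visible jars look unmoved. I did not run a separate check on the other items, but the arm's path stayed clear of them.
- **Disagreements:** The two cameras differed by about 3 to 4 mm on the well's position, so I aligned the stem tip to the well within the side view. The dial was about 1–2 mm off my estimate, so I re-centred the grip. Two wrist and elbow joints ran close to their range limits during the dial turn and retreat, but none of the joint readings I took was past its limit.

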